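# Press a brass insert into a resin handle and hold it up level

## Task

Press the brass insert home in the blue cast-resin handle that stands in the press: swing the clamp's red-knobbed lever over until it locks past centre, then swing it back fully open. Draw the handle up out of the nest, turn it from upright to level so that its brass end can be looked at, and finish still holding it in the gripper, level and still, its middle at least 20 cm above the table. Leave the jars and tools round about where they are.

Things in the scene. Friction and masses are not known exactly. Their poses are not given: they have to be found in the camera images.
- press: hand press, fixed: plywood base 90 (x) x 205 (y) x 15 mm, origin under its middle, z up. Aluminium nest block 48 x 48 mm at its +y end (socket axis at y = +65 mm in the press frame, top at z = 43 mm); riser with a steel vertical-handle toggle clamp at its -y end. All hinges are parallel to the press's x axis: lever and arm swing in its y-z plane, x = 0.
- nest_mouth (a point): centre of the mouth of the nest's round socket, 43 mm above the table; socket 26 mm wide, 28 mm deep, open to the top.
- lever_knob (a point): centre of the red ball knob, 26 mm wide, at the end of the clamp's lever (a 9 mm steel rod). z axis along the lever outward, x axis along the hinges. The lever turns about a pivot at y = -66, z = 88 mm of the press frame; this point is 110 mm from the pivot. As found it leans 64 degrees back (toward -y); locked, 8 degrees forward (toward +y, the nest).
- toggle_lever (a joint): rad, swing of the lever from its open stop: 0 = open (as found), 1.19 = dead centre, 1.255 = locked at its stop past centre, where it stays by itself. Open, its weight keeps it on the stop. Takes about 5 to 10 N at the knob.
- toggle_arm (a joint): rad, swing of the clamp's arm: 0 = standing up, clear of the nest (as found); 1.35 = level and locked, its sprung rubber nose (18 mm wide) pressed on the top of the handle. Open, arm and nose stand over y = -55 to +5 mm of the press frame, up to 200 mm above the table.
- handle: the work: turned cast-resin tool handle, a plain round bar 24 mm thick and 80 mm long, 0.1 kg, blue resin above, a white line, wood at the lower end; loose, standing in the nest on its brass insert (the three in the wooden rack are not the work). Origin at the centre of its lower (wooden) end, z along it toward the upper end. As found its origin is 25 mm above the table (top at 105 mm); pressed home, 17 mm (top at 97 mm, 54 mm out of the nest).
- handle_mid (a point): middle of the handle, 40 mm from either end; z axis along the handle.
- insert (a joint): m, how far the brass insert has been pressed up into the handle: 0 = as found, standing out 10 mm; 0.008 = home, only its 2 mm flange showing. A tight fit: takes about 6 N and stays where it is pressed.
- insert_face (a point): middle of the outer face of the brass insert (flange 20 mm wide), at the handle's lower end.
- pot_white: small white lidded pot, 44 mm wide, 32 mm tall, loose bystander; origin at the centre of its underside
- jar_brown_shells: open square glass jar of broken brown shells, 69 mm wide, 132 mm tall, loose bystander; origin at the centre of its underside
- jar_shell_grit: short round glass jar of shell grit, 60 mm wide, 110 mm tall, loose bystander; origin at the centre of its underside
- jar_snail_shells: tall round glass jar of small shells, 60 mm wide, 180 mm tall, loose bystander; origin at the centre of its underside
- painted_bottle: small milk bottle covered with teal paint, 58 mm wide, 110 mm tall, loose bystander; origin at the centre of its underside
Things that resemble listed ones, but are neither listed nor needed, are in the scene too. What is shaped like the handle but orange is not meant.

How it is judged (in metres and radians):
On the way, in this order (a step that is already met when the one before it is completed fails the run):
1. the clamp is locked past dead centre on the handle and the insert is home (value of joint toggle_lever above 1.2 rad and value of joint toggle_arm above 1.3 rad and value of joint insert above 0.0065 m), for 0.2 s.
2. the clamp is swung back open, clear of the handle, which still stands in the nest (value of joint toggle_arm below 0.3 rad and z of handle in the frame of press below 0.03 m), for 0.2 s.
3. the handle is drawn clear of the nest in the gripper (height (world z) of insert_face above 0.055 m and contact force between handle and the fingers above 1 N), for 0.1 s.
At the end, for the whole second after the job is handed in: the gripper holds the handle still, its middle 0.20 m or more above the table and its axis within 20 degrees of level; the insert is home (pressed at least 6.5 of 8 mm), the clamp's arm is open (within 17 degrees of its open stop) and the handle touches no part of the press (value of joint insert above 0.0065 m and value of joint toggle_arm below 0.3 rad and height (world z) of handle_mid above 0.2 m and angle between handle_mid's own z axis and vertical between 1.22 and 1.92 rad and contact force between handle and the fingers above 1 N and contact force between handle and press below 0.2 N and linear speed of handle below 0.03 m/s and angular speed of handle below 0.3 rad/s); the arm keeps its last pose, push and grip.
It fails at once if a bystander is shifted by more than 25 mm (distance of any of pot_white, jar_brown_shells, jar_shell_grit, jar_snail_shells, painted_bottle from where it was at the start of the episode above 0.025 m).
It fails at once if the handle is dropped on the table (height (world z) of handle_mid below 0.035 m).
It also fails if it takes over 58 s, if anything falls off the work surface, if the arm or the gripper's body presses on something with over 40 N, if the wrist force passes 120 N, or if a joint passes its speed limit or range.

## Robot

A 6-joint arm with a two-finger parallel gripper is mounted at the origin on the work surface; the furniture and walls round the work are solid. World frame = base frame: x ahead of the robot, y to its left, z up, the work surface at z = 0. Lengths are in mm, angles in degrees, forces in N, time in s.
With the tool pointing down it reaches from about 250 to 800 mm from the base axis. Payload 8.5 kg.
Tool frame: the origin (TCP) lies on the centre line of the jaws, within the pads' length; the fingertips stand tips_ahead ahead of it and the grasp point (between the pads) lies 6 mm ahead of it (tips_ahead is the distance from the TCP to the fingertips, in mm); z points along the fingers, y is the line along which they close (so a half turn about z gives the same grasp; the last joint's range is limited). The gripper opens to 85 mm and grips with 20 to 120 N. Pads are 22 mm wide; open, the fingers measure 114 mm over their backs; the gripper's body (76 mm by 85 mm) begins 54 mm behind the grasp point. The pads swing forward as they close: fully open they stand 13 mm farther back than shut.
Start: joints at [67.208, 13.648, -0.773, 75.585, 0, 90], TCP at [203.362, 483.968, 256.276] pointing down, gripper open.
Joint ranges: [-152.45, 152.45], [-59.26, 108.67], [-65.41, 83.53], [-104.44, 129.93], [-82.83, 76.93], [-180, 180]. Speed limits (degrees/s): [127.2, 127.2, 159.86, 180, 180, 180].

## Interface

Orientations are given as [roll, pitch, yaw] about the fixed x, y, z axes, in that order (R = Rz(yaw) Ry(pitch) Rx(roll)).
In Python, from station import * gives the robot as it stands. The module is installed in compiled form; this text tells all that it offers.
- The arm moves only by the tool carry_out, never from a script. Its argument "steps" is a list of rows, each a list of 7 numbers: the turn, a rotation vector about the tool's x, y, z in rad, then the shift along the tool's x, y, z in cm, then the finger opening in cm, from 0 to 8.54. A call has 1 to 12 rows; each row is the pose to reach, as a shift and turn from the pose commanded when the call began, along the tool's axes at that moment; what a row does not reach only later rows make up. A row lasts 1/12 s, in which the tool goes at most 41.7 mm and 7.16 degrees, less where a joint would pass 70% of its speed; a pose out of reach is approached as far as the arm can. A call with a gripper value outside its range is refused whole. The fingers move at their own pace and stop on an object; "newtons" is the grip in N (left out, the last holds). Time passes only in rows, so rows that repeat a pose let the fingers close. It gives the time, the measured TCP pose, the force, the opening and the grip force at its end, in the units of the state.
- sense(): the state, without advancing time (a new reading comes with each control period).
- snapshot(name): name is "scene" or "top" or "wrist"; returns the picture (420x560x3 uint8, blue, green, red); there is no depth.
- get_calibration(name): a dict with "camera_matrix" (3x3 intrinsics, pixels), "rvec" (rotation vector, rad) and "tvec" (3), from world to camera coordinates, as OpenCV has them; the wrist camera has in their place "tool_from_camera" (4x4, takes a point from camera to tool coordinates, whose origin is the TCP and whose axes are the flange's). Camera axes: x right, y down, z forward; pixel columns grow to the right and rows downward; lengths in mm; the calibration is good to about 2 mm. The wrist camera is an equidistant fisheye: a pixel r from the principal point sees the ray r / f radians off the axis. A picture is of the moment at which its call begins: read the wrist's pose just before it. get_calibration takes no time and is no camera call.
- job_done(): hands the job in; it is judged then, once.
The state is a dict: "time": time; "qpos": joint angles; "qd": joint speeds; "tau": joint torques, N m; "tcp_pos": TCP position; "tool_rot": TCP orientation; "wrist_force": force on the tool from outside, world axes, zero at the start; "torque": the same for the moment, N m; "grip_width": opening from 0.0 (shut) to 1.0 (fully open); "gripper_force": force on a finger pad.
Only numpy, scipy, OpenCV 4.12 (cv2) and the standard library are available. Lean on these libraries where they do the work, as an engineer would, in place of code of your own. Each camera call takes 0.05 s, during which the arm holds its last target. There are 200 camera calls.

## Working session

There is one attempt and no reset: what is moved stays moved. The work goes in short steps, Python scripts to look and compute and a tool call to move; the robot and the scene stay as the last step left them, time stands still between calls to the robot, and variables do not carry over. Pictures are saved under pics/ and viewed, at most 10 in all, crops included, and the job is handed in when it is done.

Besides the shell and the picture viewer there is one more tool, called after ">>>" in YAML: its name, and indented under it one key for each argument. carry_out: Moves the arm, as the interface text tells. Its arguments: {"type":"object","properties":{"steps":{"type":"array"},"newtons":{"type":"number"}},"required":["steps"]}

```bash
mkdir -p pics; python3 - <<'E'
from station import *
import cv2
for n in("scene","top"):
    cv2.imwrite(f"pics/{n}0.png",snapshot(n)); print(n,get_calibration(n))
print(get_calibration("wrist")); print(sense())
E
```

```text
scene {'camera_matrix': array([[502.58452135,   0.        , 283.30440089],
       [  0.        , 502.58452135, 208.25816348],
       [  0.        ,   0.        ,   1.        ]]), 'rvec': array([ 2.14881815, -1.23327025,  0.46325284]), 'tvec': array([-254.14714918,  335.72146634, 1024.0536871 ])}
top {'camera_matrix': array([[491.91219036,   0.        , 271.08128925],
       [  0.        , 491.91219036, 205.95307318],
       [  0.        ,   0.        ,   1.        ]]), 'rvec': array([ 2.16667902, -2.12163023,  0.18962064]), 'tvec': array([ -71.13300225,  458.49188555, 1228.44020852])}
{'camera_matrix': array([[325.1922621 ,   0.        , 278.98575894],
       [  0.        , 325.1922621 , 209.57537506],
       [  0.        ,   0.        ,   1.        ]]), 'tool_from_camera': array([[ 7.96897471e-05, -9.52581540e-01, -3.04283427e-01,
         7.88681798e+01],
       [ 9.99999845e-01, -9.19004927e-05,  5.49594335e-04,
        -4.24047914e-01],
       [-5.51497214e-04, -3.04283424e-01,  9.52581384e-01,
        -1.16099442e+02],
       [ 0.00000000e+00,  0.00000000e+00,  0.00000000e+00,
         1.00000000e+00]])}
{'time': 0.1, 'qpos': array([ 6.72090514e+01,  1.36782862e+01, -8.11096422e-01,  7.55846885e+01,
       -1.38379257e-03,  9.00021062e+01]), 'qd': array([-0.07608786, -0.06123986,  0.15730628,  0.01670502, -0.01771788,
       -0.04316599]), 'tau': array([-4.86021763e-04, -5.39720750e+01,  3.46998417e+01,  1.34213836e-02,
       -7.90146078e-05,  5.59494211e-06]), 'tcp_pos': array([203.24567961, 483.69868974, 255.74177964]), 'tool_rot': array([-1.79925929e+02,  1.38651429e-03,  1.57206947e+02]), 'wrist_force': array([-0.33629842,  0.52841898, -0.10883565]), 'torque': array([ 0.03474408,  0.06257156, -0.02180318]), 'gripper_force': 0.0, 'grip_width': 0.998477803673969}
```

View pics/scene0.png

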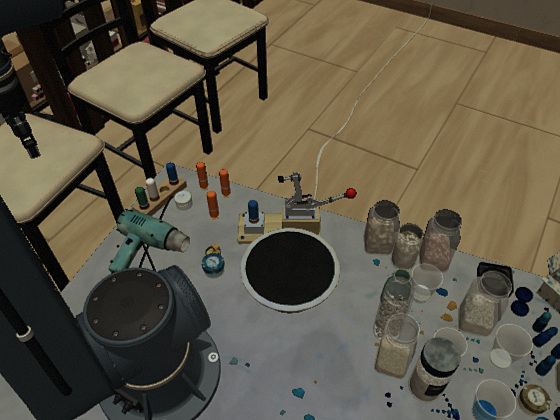

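View pics/top0.png

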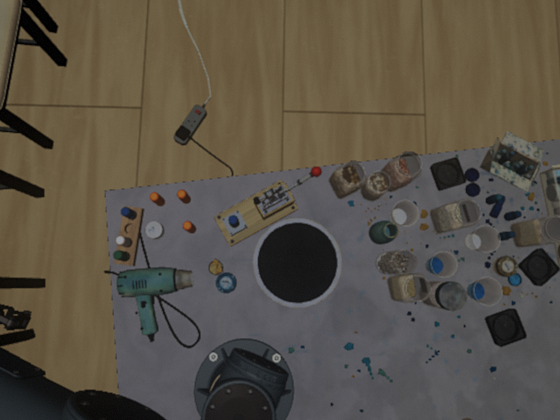

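The picture shows the press at scene (280,215) / top (255,210). Blue handle candidates are the one in the nest at scene (253,210) / top (235,220), and the one in the wooden rack at scene (171,172) / top (127,212). The nest one is the work. The red knob is at scene (350,193) / top (316,171). I'll measure these points and confirm in one crop.

```bash
cat > h.py <<'E'
import numpy as np, cv2
from station import *
from scipy.optimize import least_squares
def proj(n,P):
    c=get_calibration(n); return cv2.projectPoints(np.float64(P).reshape(-1,3),c["rvec"],c["tvec"],c["camera_matrix"],None)[0].reshape(-1,2)
def pressw(p,P):  # p=x,y,yaw(rad)
    c,s=np.cos(p[2]),np.sin(p[2]); P=np.atleast_2d(P)
    return np.c_[p[0]+c*P[:,0]-s*P[:,1],p[1]+s*P[:,0]+c*P[:,1],P[:,2]]
E
python3 - <<'E'
from h import *
I={n:cv2.imread(f"pics/{n}0.png") for n in("scene","top")}
def cen(n,c,r,col):
    b,g,rr=[I[n][...,k].astype(int) for k in range(3)]
    m=(rr>1.8*g)&(rr>1.8*b)&(rr>70) if col=="r" else (b>1.5*rr)&(b>60)&(b>1.25*g)
    k=np.zeros_like(m); k[r-22:r+22,c-14:c+14]=1
    y,x=np.nonzero(m&k); print(n,col,len(x),x.min(),x.max(),y.min(),y.max()); return np.array([x.mean(),y.mean()])
ks,kt=cen("scene",350,193,"r"),cen("top",316,171,"r")
hs,ht=cen("scene",253,210,"b"),cen("top",235,220,"b")
print(ks,kt,hs,ht)
def tri(a,b):
    return least_squares(lambda P:np.r_[proj("scene",P)[0]-a,proj("top",P)[0]-b],[300,300,100])
for a,b in((ks,kt),(hs,ht)):
    s=tri(a,b); print(s.x,s.fun)
K=np.array([0,-66-110*np.sin(np.radians(64)),88+110*np.cos(np.radians(64))])
H=np.array([0,65,90])
f=lambda p:np.r_[(proj("scene",pressw(p,K))[0]-ks),(proj("top",pressw(p,K))[0]-kt),(proj("scene",pressw(p,H))[0]-hs)*[1,.3],(proj("top",pressw(p,H))[0]-ht)]
for y in np.arange(0,6.28,1):
    s=least_squares(f,[400,300,y]); print(s.cost,s.x,s.fun.round(1))
a=cv2.resize(I["scene"][150:250,220:370],None,fx=4,fy=4,interpolation=2); b=cv2.resize(I["top"][150:250,200:350],None,fx=4,fy=4,interpolation=2)
cv2.imwrite("pics/crop.png",cv2.resize(np.vstack([a,b]),(450,600)))
E
```

```text
scene r 63 346 355 188 195
top r 66 311 320 167 175
scene b 45 248 256 200 206
top b 53 229 236 216 223
[350.65079365 191.73015873] [315.74242424 170.6969697 ] [252.26666667 202.68888889] [232.43396226 219.11320755]
[ 531.17800664 -165.24704416  139.27358958] [ 0.0780911  -0.01336148 -0.06924222  0.04396356]
[414.68359387  32.89423247 101.98388908] [ 0.17191209 -0.01969964 -0.14261913  0.10400877]
0.6767479740528195 [449.40066793 -22.25887349   0.52754613] [-0.   0.5 -0.4 -0.2  0.5  0.8 -0.2 -0.1]
0.6767479740528222 [449.40066786 -22.25887346   0.52754613] [-0.   0.5 -0.4 -0.2  0.5  0.8 -0.2 -0.1]
0.676747974052972 [449.40066841 -22.25887309   0.52754612] [-0.   0.5 -0.4 -0.2  0.5  0.8 -0.2 -0.1]
0.676747974052904 [449.40066828 -22.25887325   0.52754612] [-0.   0.5 -0.4 -0.2  0.5  0.8 -0.2 -0.1]
0.6767479740528364 [449.4006678  -22.25887345   6.81073144] [-0.   0.5 -0.4 -0.2  0.5  0.8 -0.2 -0.1]
0.6767479740528073 [449.4006678  -22.25887354   6.81073144] [-0.   0.5 -0.4 -0.2  0.5  0.8 -0.2 -0.1]
0.6767479740528185 [449.40066797 -22.25887336   6.81073143] [-0.   0.5 -0.4 -0.2  0.5  0.8 -0.2 -0.1]
```

View pics/crop.png

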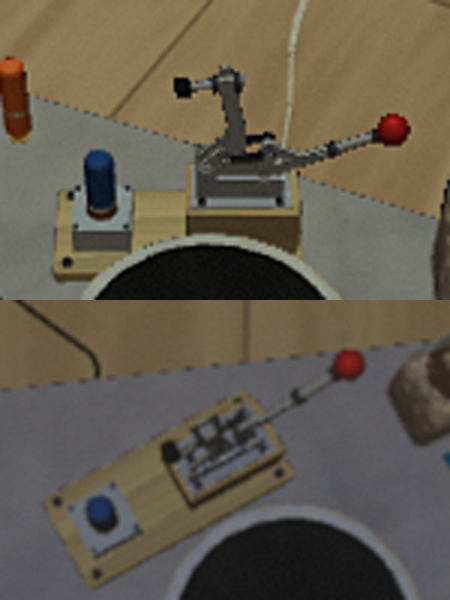

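Crop confirms: red knob on the clamp lever, blue handle in the nest with the nose standing over the nest side. The knob-to-handle distance came out at 229.8 mm against 229.9 expected. Next I'll check jar clearance near the knob and work out the approach.

```bash
cat >> h.py <<'E'
def unproj(n,uv,z):
    return least_squares(lambda p:proj(n,[p[0],p[1],z])[0]-uv,[450,0]).x
PR=np.array([448.5,-22.8,np.radians(30.3)])
from scipy.spatial.transform import Rotation as R
def rel(target,yaw,roll=180.,pitch=0.,T=None):
    """shift(cm)/rotvec from commanded pose(~measured) to target TCP"""
    s=sense(); R0=R.from_euler('xyz',s["tool_rot"],degrees=True); p0=s["tcp_pos"]
    if T is not None: p0,R0=np.array(T[0]),R.from_euler('xyz',T[1],degrees=True)
    R1=R.from_euler('xyz',[roll,pitch,yaw],degrees=True)
    return (R0.inv()*R1).as_rotvec().round(3), (R0.inv().apply(np.array(target)-p0)/10).round(2)
E
python3 - <<'E'
from h import *
for uv in((349,168),(345,185)): print(uv,unproj("top",uv,132),unproj("top",uv,0))
K=pressw(PR,[[0,-164.9,136.2],[0,65,105]]); print(K)
print(rel([531,-165,235],120.3,T=([203.36,483.97,256.28],[180,0,157.21])))
a=cv2.resize(cv2.imread("pics/top0.png")[130:230,290:420],None,fx=5,fy=5,interpolation=2)
cv2.imwrite("pics/c2.png",a)
E
```

```text
(349, 168) [ 541.61488546 -246.61603013] [ 574.20641758 -269.71886314]
(345, 185) [ 499.47201986 -236.73839481] [ 527.24762374 -258.71244879]
[[ 531.69660517 -165.1739263   136.2       ]
 [ 415.70570445   33.32071079  105.        ]]
(array([ 0.   , -0.   ,  0.644]), array([-55.34, -47.14,   2.13]))
```

View pics/c2.png

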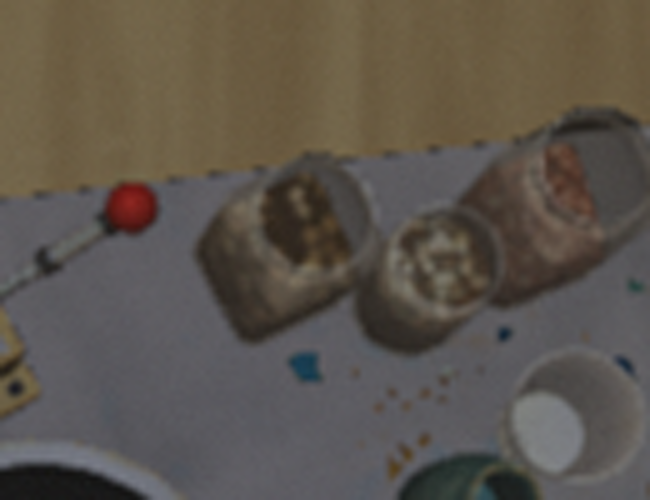

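Jar rim centre is at crop (315,210), about (533,-256) in world coordinates, with its near edge at y≈-208. With the jaws about 45 mm open, the fingers clear it at the knob (y=-165). Moving high over the clamp.

>>> carry_out:
  steps:
    - [0,0,0.1,-5,-4,-5,5]
    - [0,0,0.64,-55.3,-47.1,-5,5]
    - [0,0,0.64,-55.3,-47.1,-5,5]
    - [0,0,0.64,-55.3,-47.1,-5,5]
    - [0,0,0.64,-55.3,-47.1,-5,5]
    - [0,0,0.64,-55.3,-47.1,-5,5]
    - [0,0,0.64,-55.3,-47.1,-5,5]
    - [0,0,0.64,-55.3,-47.1,-5,5]
    - [0,0,0.64,-55.3,-47.1,-5,5]
    - [0,0,0.64,-55.3,-47.1,-5,5]
    - [0,0,0.64,-55.3,-47.1,-5,5]
    - [0,0,0.64,-55.3,-47.1,-5,5]

```text
time: 1.1
tcp_pos: [425.1, 43.8, 298.1]
tool_rot: [180.0, 0.0, 120.5]
wrist_force: [1.5, 1.5, 0.1]
grip_width: 0.585
gripper_force: 0.0
```

```bash
python3 - <<'E'
from h import *
s=sense();print(s["time"],s["tcp_pos"],s["tool_rot"],s["qpos"],s["grip_width"])
print(rel([531,-165,300],120.3))
E
```

```text
1.1 [425.10925765  43.79092582 298.11787947] [1.79995995e+02 1.19535301e-03 1.20533052e+02] [ 5.88096551e+00  3.32817723e+00 -7.20036989e+00  7.94673142e+01
  5.84150214e-04  6.53479139e+01] 0.5851162907269404
(array([0.   , 0.   , 0.004]), array([-23.36,  -1.49,  -0.19]))
```

>>> carry_out:
  steps:
    - [0,0,0,-22.8,-1.4,0,5]
    - [0,0,0,-22.8,-1.4,0,5]
    - [0,0,0,-22.8,-1.4,0,5]
    - [0,0,0,-22.8,-1.4,0,5]
    - [0,0,0,-22.8,-1.4,0,5]
    - [0,0,0,-22.8,-1.4,0,5]
    - [0,0,0,-22.8,-1.4,0,5]
    - [0,0,0,-22.8,-1.4,0,5]
    - [0,0,0,-22.8,-1.4,0,5]

```text
time: 1.85
tcp_pos: [528.2, -157.2, 297.7]
tool_rot: [-180.0, -0.1, 120.5]
wrist_force: [-0.2, -0.1, 0.3]
grip_width: 0.586
gripper_force: 0.0
```

```bash
cat >> h.py <<'E'
def wproj(P,s):
    c=get_calibration("wrist");K=c["camera_matrix"]
    Rt=R.from_euler('xyz',s["tool_rot"],degrees=True); 
    pt=Rt.inv().apply(np.atleast_2d(P)-s["tcp_pos"])
    M=np.linalg.inv(c["tool_from_camera"]); pc=pt@M[:3,:3].T+M[:3,3]
    th=np.arctan2(np.hypot(pc[:,0],pc[:,1]),pc[:,2]); d=pc[:,:2]/np.hypot(pc[:,0],pc[:,1])[:,None]
    return K[:2,2]+K[0,0]*th[:,None]*d
E
python3 - <<'E'
from h import *
s=sense();print(s["time"],s["tcp_pos"],s["tool_rot"],s["qpos"],s["grip_width"])
im=snapshot("wrist")
P=pressw(PR,[[0,-164.9,136.2],[0,65,105],[0,65,43]]);u=wproj(P,s);print(u)
b,g,r=[im[...,k].astype(int) for k in range(3)]
m=((r>1.8*g)&(r>1.8*b)&(r>60)).astype(np.uint8); n,l,st,c=cv2.connectedComponentsWithStats(m);print([(st[i],c[i]) for i in range(1,n) if st[i][4]>80])
m=((b>1.5*r)&(b>50)&(b>1.25*g)).astype(np.uint8); n,l,st,c=cv2.connectedComponentsWithStats(m);print([(st[i],c[i]) for i in range(1,n) if st[i][4]>80])
for q in u: cv2.drawMarker(im,tuple(map(int,q)),(0,255,0),0,12)
cv2.imwrite("pics/w1.png",im)
E
```

```text
1.85 [ 528.21010395 -157.23667772  297.6721297 ] [-1.79956252e+02 -5.67340412e-02  1.20521843e+02] [-1.65804850e+01  1.57755061e+01  8.16845145e+00  8.24642856e+01
  6.57013001e-03  4.28976467e+01] 0.5856880474869383
[[278.8483763  208.11982226]
 [279.81221721 -31.52584431]
 [279.68592039 -10.19725897]]
[(array([264, 191,  28,  28, 608], dtype=int32), array([277.16118421, 204.34375   ]))]
[(array([159, 297,  10,  14, 104], dtype=int32), array([163.57692308, 303.67307692]))]
```

View pics/w1.png

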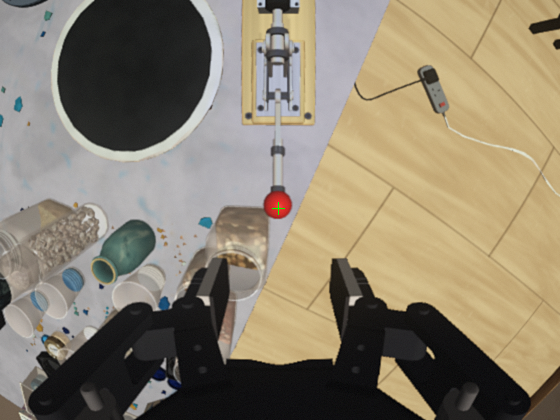

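The wrist view shows the knob at (277,204), 4 px from the prediction, so the press pose is good to about 3 mm. The jar is behind and left of it at (240,260). Lowering over the knob.

>>> carry_out:
  steps:
    - [0,0,0,-0.7,-0.2,4,4.4]
    - [0,0,0,-0.7,-0.2,8,4.4]
    - [0,0,0,-0.7,-0.2,11,4.4]
    - [0,0,0,-0.7,-0.2,13,4.4]
    - [0,0,0,-0.7,-0.2,14.5,4.4]
    - [0,0,0,-0.7,-0.2,15.5,4.4]
    - [0,0,0,-0.7,-0.2,15.5,4.4]
    - [0,0,0,-0.7,-0.2,15.5,4.4]

```text
time: 2.57
tcp_pos: [530.5, -164.0, 143.6]
tool_rot: [180.0, 0.0, 120.6]
wrist_force: [-0.2, -0.4, 0.9]
grip_width: 0.516
gripper_force: 0.0
```

```bash
python3 - <<'E'
from h import *
s=sense();print(s["time"],s["tcp_pos"],s["tool_rot"],s["grip_width"])
P=pressw(PR,[[0,-164.9,136.2]]);u=wproj(P,s);print(u)
im=snapshot("wrist"); cv2.imwrite("pics/w2.png",im)
E
```

```text
2.5667 [ 530.49949935 -163.96447211  143.59430629] [1.79997230e+02 8.49633248e-03 1.20593000e+02] 0.5161318604287428
[[281.90192834 296.18725191]]
```

View pics/w2.png

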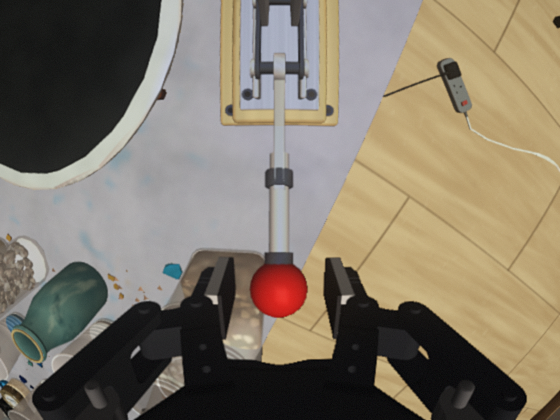

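Knob sits centred between the pads at (278,290). Gripping.

>>> carry_out:
  steps:
    - [0,0,0,0.1,0,0,1.5]
    - [0,0,0,0.1,0,0,1.5]
    - [0,0,0,0.1,0,0,1.5]
    - [0,0,0,0.1,0,0,1.5]
    - [0,0,0,0.1,0,0,1.5]
    - [0,0,0,0.1,0,0,1.5]
  newtons: 40

```text
time: 3.12
tcp_pos: [530.2, -163.9, 144.5]
tool_rot: [180.0, 0.1, 120.5]
wrist_force: [-2.4, 0.5, 5.9]
grip_width: 0.28
gripper_force: 38.8
```

>>> carry_out:
  steps:
    - [0,0,0,0.37,0,-0.5,1.5]
    - [0,0,0,0.66,0,-1.01,1.5]
    - [0,0,0,0.98,0,-1.49,1.5]
    - [0,0,0,1.32,0,-1.95,1.5]
    - [0,0,0,1.69,0,-2.4,1.5]
    - [0,0,0,2.07,0,-2.82,1.5]
    - [0,0,0,2.48,0,-3.2,1.5]
    - [0,0,0,2.92,0,-3.6,1.5]
    - [0,0,0,3.37,0,-3.97,1.5]
    - [0,0,0,3.84,0,-4.3,1.5]
    - [0,0,0,4.3,0,-4.6,1.5]
    - [0,0,0,4.82,0,-4.89,1.5]

```text
time: 4.12
tcp_pos: [505.4, -121.8, 192.3]
tool_rot: [180.0, 0.0, 120.5]
wrist_force: [1.2, -0.2, -2.2]
grip_width: 0.276
gripper_force: 39.4
```

>>> carry_out:
  steps:
    - [0,0,0,0.5,0,-0.25,1.5]
    - [0,0,0,1.05,0,-0.49,1.5]
    - [0,0,0,1.77,0,-0.72,1.5]
    - [0,0,0,2.5,0,-0.96,1.5]
    - [0,0,0,3.26,0,-1.12,1.5]
    - [0,0,0,4.0,0,-1.23,1.5]
    - [0,0,0,4.78,0,-1.28,1.5]
    - [0,0,0,5.55,0,-1.28,1.5]
    - [0,0,0,6.12,0,-1.24,1.5]
    - [0,0,0,6.7,0,-1.18,1.5]
    - [0,0,0,7.1,0,-1.12,1.5]
    - [0,0,0,7.1,0,-1.12,1.5]

```text
time: 5.12
tcp_pos: [468.8, -60.4, 203.1]
tool_rot: [-180.0, -0.0, 120.6]
wrist_force: [-0.1, 0.3, 1.6]
grip_width: 0.179
gripper_force: 0.0
```

```bash
python3 - <<'E'
from h import *
s=sense();print(s["time"],s["tcp_pos"],s["tool_rot"],s["wrist_force"])
print(pressw(PR,[[0,-66+110*np.sin(.1396),88+110*np.cos(.14)]]))
a=cv2.resize(snapshot("scene")[110:260,200:400],None,fx=3,fy=3,interpolation=2); b=cv2.resize(snapshot("wrist"),None,fx=.8,fy=.8)[:300]
b=cv2.resize(b,(380,255)); c=np.zeros((450,800,3),np.uint8); c[:,:420]=a[:,:420] ; c[:255,420:]=b
cv2.imwrite("pics/s2.png",c)
E
```

```text
5.1167 [468.83315801 -60.43352596 203.07290876] [-1.79977535e+02 -1.87903477e-02  1.20570877e+02] [-0.12871168  0.27796759  1.58358778]
[[474.07643664 -66.56882564 196.92375958]]
```

View pics/s2.png

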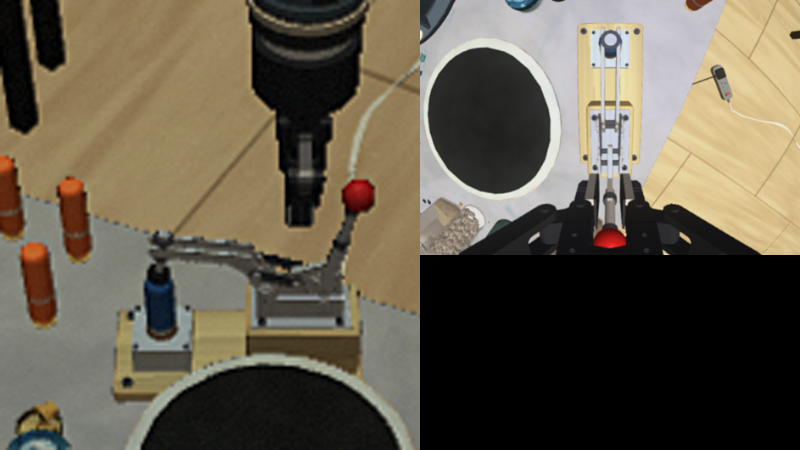

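```bash
python3 - <<'E'
from h import *
im=snapshot("scene"); im2=snapshot("top")
for n,i in(("scene",im),("top",im2)):
    b,g,r=[i[...,k].astype(int) for k in range(3)]
    m=((r>1.8*g)&(r>1.8*b)&(r>60)).astype(np.uint8); k,l,st,c=cv2.connectedComponentsWithStats(m);print(n,[(st[j],c[j].round(1)) for j in range(1,k) if st[j][4]>20])
for a in range(-40,10,4):
    t=np.radians(a);print(a,proj("scene",pressw(PR,[0,-66+110*np.sin(t),88+110*np.cos(t)]))[0].round(1),proj("top",pressw(PR,[0,-66+110*np.sin(t),88+110*np.cos(t)]))[0].round(1))
s=sense(); d=pressw(PR,[0,0,0])[0]; q=s["tcp_pos"]-d; print("press y of tcp", -np.sin(PR[2])*q[0]+np.cos(PR[2])*q[1], "x",np.cos(PR[2])*q[0]+np.sin(PR[2])*q[1])
E
```

```text
scene [(array([196, 162,  11,  18, 138], dtype=int32), array([200.9, 170.6])), (array([219, 169,  10,  19, 142], dtype=int32), array([223.8, 178. ])), (array([314, 170,  11,  10,  83], dtype=int32), array([319.2, 174.3])), (array([199, 180,   9,   8,  46], dtype=int32), array([203.1, 184. ])), (array([222, 188,   8,   8,  49], dtype=int32), array([225.7, 191.7])), (array([207, 191,  11,  19, 157], dtype=int32), array([211.7, 200.1])), (array([210, 210,   8,   8,  47], dtype=int32), array([213.6, 213.7]))]
top [(array([178, 190,   9,   9,  34], dtype=int32), array([182.4, 194.8])), (array([150, 193,   9,   9,  32], dtype=int32), array([154.8, 197.4])), (array([183, 221,   9,  10,  34], dtype=int32), array([188.1, 226.5]))]
-40 [339.8 181.6] [306.7 173. ]
-36 [337.3 180.2] [304.6 173.7]
-32 [334.7 178.8] [302.3 174.6]
-28 [331.9 177.6] [300.  175.6]
-24 [328.9 176.6] [297.5 176.7]
-20 [325.8 175.7] [294.8 177.9]
-16 [322.6 174.9] [292.1 179.2]
-12 [319.3 174.4] [289.3 180.6]
-8 [316.  173.9] [286.4 182.1]
-4 [312.6 173.7] [283.5 183.6]
0 [309.2 173.6] [280.6 185.2]
4 [305.7 173.7] [277.6 186.8]
8 [302.3 173.9] [274.6 188.5]
press y of tcp -43.85067086217461 x -1.1768571252604012
```

The knob slipped out at about -12° (scene (319,174)), and the lever stays there. The arm is already down on the handle top. I'll shut the fingers, go over and behind the knob, and push.

>>> carry_out:
  steps:
    - [0,0,0,0,0,-3,1.5]
    - [0,0,0,0,0,-6,0.5]
    - [0,0,0,-3,0,-7,0]
    - [0,0,0,-6,0.1,-7,0]
    - [0,0,0,-8,0.1,-7,0]
    - [0,0,0,-8,0.1,-7,0]
    - [0,0,0,-8,0.1,-4,0]
    - [0,0,0,-8,0.1,-1,0]
    - [0,0,0,-8,0.1,0.3,0]
    - [0,0,0,-8,0.1,0.3,0]
    - [0,0,0,-7.2,0.1,0.3,0]
    - [0,0,0,-6.4,0.1,0.3,0]

```text
time: 6.32
tcp_pos: [503.0, -115.5, 201.1]
tool_rot: [180.0, 0.0, 120.5]
wrist_force: [0.6, -1.3, 1.7]
grip_width: -0.001
gripper_force: 0.9
```

>>> carry_out:
  steps:
    - [0,0,0,0.5,0,0,0]
    - [0,0,0,1.0,0,0,0]
    - [0,0,0,1.4,0,0,0]
    - [0,0,0,1.8,0,0,0]
    - [0,0,0,2.2,0,0,0]
    - [0,0,0,2.5,0,0,0]
    - [0,0,0,2.8,0,0,0]
    - [0,0,0,3.1,0,0,0]
    - [0,0,0,3.3,0,0,0]
    - [0,0,0,3.5,0,0,0]
    - [0,0,0,3.5,0,0,0]

```text
time: 7.23
tcp_pos: [484.8, -85.3, 200.1]
tool_rot: [-180.0, -0.0, 120.5]
wrist_force: [-0.3, 0.1, -0.9]
grip_width: 0.001
gripper_force: 0.0
```

```bash
cat > lev.py <<'E'
from h import *
s=sense(); q=s["tcp_pos"]-[PR[0],PR[1],0]; c,sn=np.cos(PR[2]),np.sin(PR[2])
print("t",s["time"],"tcp press x,y,z",c*q[0]+sn*q[1],-sn*q[0]+c*q[1],q[2],s["wrist_force"])
im=snapshot("scene"); b,g,r=[im[...,k].astype(int) for k in range(3)]
m=((r>1.8*g)&(r>1.8*b)&(r>60)); m[:,:255]=0; y,x=np.nonzero(m); print(len(x),x.mean(),y.mean(),x.min(),x.max())
A=np.arange(-70,14,.5); t=np.radians(A); U=proj("scene",pressw(PR,np.c_[0*t,-66+110*np.sin(t),88+110*np.cos(t)])); print("lever deg",A[np.argmin(np.hypot(*(U-[x.mean(),y.mean()]).T))])
E
python3 lev.py
```

```text
t 7.2333 tcp press x,y,z -0.16304828618546452 -72.30913785516441 200.0718872169707 [-0.32576791  0.0635208  -0.89939901]
87 302.264367816092 173.8735632183908 297 307
lever deg 8.0
```

Lever reads 8.0°, so it is locked at its stop. Now over to the front side to push it back open.

>>> carry_out:
  steps:
    - [0,0,0,0,0,0,0]
    - [0,0,0,-0.5,0,-3,0]
    - [0,0,0,-0.5,0,-6.5,0]
    - [0,0,0,2,0,-7,0]
    - [0,0,0,5.5,0,-7,0]
    - [0,0,0,5.8,0,-7,0]
    - [0,0,0,5.8,0,-6,0]
    - [0,0,0,5.8,0,-3,0]
    - [0,0,0,5.8,0,0,0]
    - [0,0,0,5.8,0,0.5,0]
    - [0,0,0,5.8,0,0.5,0]
    - [0,0,0,5.8,0,0.5,0]

```text
time: 8.28
tcp_pos: [455.9, -35.8, 196.0]
tool_rot: [-180.0, 0.0, 120.5]
wrist_force: [-0.5, -0.6, 0.6]
grip_width: 0.004
gripper_force: 0.0
```

```bash
python3 lev.py
```

```text
t 8.2833 tcp press x,y,z -0.16032574380008313 -14.906938688387909 195.95952856127485 [-0.49116964 -0.59110292  0.55749212]
82 302.2926829268293 173.78048780487805 297 307
lever deg 8.0
```

>>> carry_out:
  steps:
    - [0,0,0,-0.7,0,-0.8,0]
    - [0,0,0,-1.4,0,-0.8,0]
    - [0,0,0,-1.9,0,-0.85,0]
    - [0,0,0,-2.5,0,-0.9,0]
    - [0,0,0,-3.1,0,-0.9,0]
    - [0,0,0,-3.7,0,-0.9,0]
    - [0,0,0,-4.8,0,-0.75,0]
    - [0,0,0,-5.9,0,-0.5,0]
    - [0,0,0,-7,0,-0.1,0]
    - [0,0,0,-8.1,0,0.4,0]
    - [0,0,0,-9.1,0,1,0]
    - [0,0,0,-10,0,1.7,0]

```text
time: 9.33
tcp_pos: [506.9, -122.8, 177.3]
tool_rot: [-180.0, -0.0, 120.5]
wrist_force: [-0.6, 2.2, 0.0]
grip_width: 0.0
gripper_force: 0.6
```

```bash
python3 lev.py
```

```text
t 9.3333 tcp press x,y,z -0.0676515524012089 -115.7955195971158 177.2619447894697 [-0.5973248   2.18735354  0.03587342]
76 343.5921052631579 184.35526315789474 338 348
lever deg -46.5
```

>>> carry_out:
  steps:
    - [0,0,0,-0.4,0,0.25,0]
    - [0,0,0,-0.85,0,0.5,0]
    - [0,0,0,-1.3,0,0.8,0]
    - [0,0,0,-1.7,0,1.15,0]
    - [0,0,0,-2.1,0,1.5,0]
    - [0,0,0,-2.4,0,1.8,0]
    - [0,0,0,-2.5,0,1.95,0]
    - [0,0,0,-2.5,0,1.95,0]

```text
time: 10.05
tcp_pos: [518.5, -142.6, 158.4]
tool_rot: [-180.0, -0.1, 120.6]
wrist_force: [-2.1, 3.4, 2.7]
grip_width: -0.005
gripper_force: 3.2
```

```bash
python3 lev.py
```

```text
t 10.05 tcp press x,y,z 0.025211442306911636 -138.776854417489 158.38149190879943 [-2.12936998  3.40208386  2.66414716]
78 350.6666666666667 192.52564102564102 346 355
lever deg -64.0
```

>>> carry_out:
  steps:
    - [0,0,0,0.3,0,-3,0]
    - [0,0,0,0.5,0,-7,0]
    - [0,0,0,0.5,0,-11,0]
    - [0,0,0,3,0,-13,0]
    - [0,0,0,7,0,-13,5]
    - [0,0,0,11,0,-13,5]
    - [0,0,0,15,0,-13,5]
    - [0,0,0,18,0,-13,5]
    - [0,0,0,20,0,-13,5]
    - [0,0,0,20.4,0,-13,5]
    - [0,0,0,20.4,0,-13,5]
    - [0,0,0,20.4,0,-13,5]

```text
time: 11.1
tcp_pos: [415.9, 32.2, 288.8]
tool_rot: [180.0, 0.0, 120.6]
wrist_force: [0.1, 0.1, 0.0]
grip_width: 0.585
gripper_force: 0.0
```

```bash
python3 lev.py; python3 - <<'E'
from h import *
s=sense();print(s["time"],s["tcp_pos"],s["tool_rot"],s["grip_width"])
im=snapshot("wrist")
P=pressw(PR,[[0,65,97],[0,65,43]]);u=wproj(P,s);print(u)
b,g,r=[im[...,k].astype(int) for k in range(3)]
m=((b>1.5*r)&(b>50)&(b>1.25*g)).astype(np.uint8); n,l,st,c=cv2.connectedComponentsWithStats(m);print([(st[i],c[i].round(1)) for i in range(1,n) if st[i][4]>80])
for q in u: cv2.drawMarker(im,tuple(map(int,q)),(0,255,0),0,12)
cv2.imwrite("pics/w3.png",im)
E
```

```text
t 11.1 tcp press x,y,z -0.3712488757700356 63.941730166046206 288.7850863607504 [0.09893595 0.14010027 0.00742572]
74 350.6081081081081 192.17567567567568 346 355
lever deg -63.5
11.15 [416.07390835  31.92037051 288.66237715] [1.79988779e+02 3.32558825e-02 1.20529700e+02] 0.5891369964079877
[[280.13399175 188.78667022]
 [279.92920042 177.24781146]]
[(array([159, 109,  21,   9,  91], dtype=int32), array([168.5, 112.9])), (array([268, 166,  22,  29, 496], dtype=int32), array([278.4, 180.6]))]
```

View pics/w3.png

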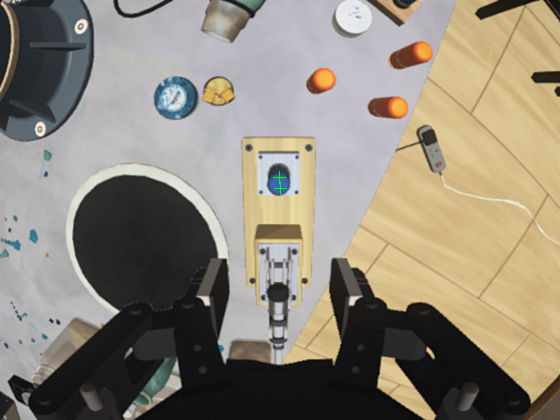

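Lever is open. The handle top shows at (278,184), about 4 mm toward +y of the prediction. Descending with that correction.

>>> carry_out:
  steps:
    - [0,0,0,0.35,-0.1,4,5]
    - [0,0,0,0.35,-0.1,8,5]
    - [0,0,0,0.35,-0.1,11,5]
    - [0,0,0,0.35,-0.1,14,5]
    - [0,0,0,0.35,-0.1,16.5,5]
    - [0,0,0,0.35,-0.1,18.5,5]
    - [0,0,0,0.35,-0.1,20,5]
    - [0,0,0,0.35,-0.1,20.8,5]
    - [0,0,0,0.35,-0.1,21,5]
    - [0,0,0,0.35,-0.1,21,5]

```text
time: 12.03
tcp_pos: [413.0, 34.4, 78.4]
tool_rot: [-179.9, -0.0, 120.5]
wrist_force: [-0.5, -0.7, -0.3]
grip_width: 0.586
gripper_force: 0.0
```

>>> carry_out:
  steps:
    - [0,0,0,0,0,0,1]
    - [0,0,0,0,0,0,1]
    - [0,0,0,0,0,0,1]
    - [0,0,0,0,0,0,1]
    - [0,0,0,0,0,0,1]
    - [0,0,0,0,0,0,1]
    - [0,0,0,0,0,0,1]
    - [0,0,0,0,0,0,1]
  newtons: 60

```text
time: 12.7
tcp_pos: [413.5, 34.9, 79.6]
tool_rot: [179.9, 0.1, 120.5]
wrist_force: [-0.8, -0.5, 6.3]
grip_width: 0.266
gripper_force: 58.4
```

```bash
python3 lev.py; python3 - <<'E'
from h import *
a=snapshot("wrist"); b=cv2.resize(snapshot("scene")[120:260,180:380],None,fx=3,fy=3,interpolation=2)
c=np.zeros((420,800,3),np.uint8); c[:,:400]=b[:,:400]; c[:300,400:]=cv2.resize(a,(400,300)); cv2.imwrite("pics/w4.png",c)
E
```

```text
t 12.7 tcp press x,y,z -1.1069272737375826 67.4941359840755 79.61405568965296 [-0.7932801  -0.47422499  6.27152622]
74 350.6081081081081 192.17567567567568 346 355
lever deg -63.5
```

View pics/w4.png

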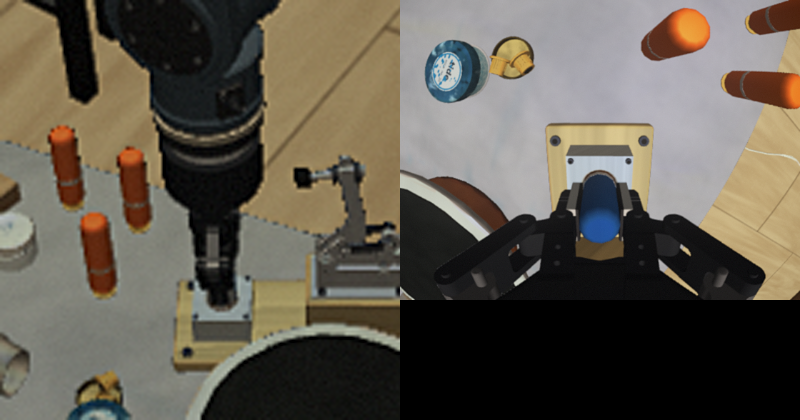

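The picture shows the handle held upright between the pads (blue top at (600,225)) with the clamp arm standing open. Drawing it straight up.

>>> carry_out:
  steps:
    - [0,0,0,0,0,-0.7,1]
    - [0,0,0,0,0,-1.5,1]
    - [0,0,0,0,0,-2.5,1]
    - [0,0,0,0,0,-4,1]
    - [0,0,0,0,0,-6,1]
    - [0,0,0,0,0,-8,1]
    - [0,0,0,0,0,-11,1]
    - [0,0,0,0,0,-14,1]
    - [0,0,0,0,0,-18,1]
    - [0,0,0,0,0,-22,1]
    - [0,0,0,0,0,-25,1]
    - [0,0,0,0,0,-25,1]

```text
time: 13.85
tcp_pos: [414.2, 35.2, 335.2]
tool_rot: [179.5, 0.2, 120.5]
wrist_force: [-0.2, -0.3, -1.3]
grip_width: 0.268
gripper_force: 59.0
```

```bash
python3 - <<'E'
from h import *
s=sense(); print(s["tcp_pos"],s["qpos"],s["tool_rot"],s["gripper_force"])
# yaw needed so tool y is tangential: radial dir angle
a=np.degrees(np.arctan2(s["tcp_pos"][1],s["tcp_pos"][0]));print("radial",a)
E
```

```text
[414.23631141  35.15825468 335.16108263] [ 4.85026620e+00  1.50508249e+00 -3.77400147e+00  8.41937574e+01
  1.59160612e-03  6.43037738e+01] [179.5242818    0.22713908 120.5455568 ] 59.02185022830963
radial 4.851345070206604
```

>>> carry_out:
  steps:
    - [0,0,-0.1,0,0,0,1]
    - [0,0,-0.2,0,0,0,1]
    - [0,0,-0.3,0,0,0,1]
    - [0,0,-0.4,0,0,0,1]
    - [0,0,-0.5,0,0,0,1]
    - [0,0,-0.6,0,0,0,1]
    - [0,0,-0.7,0,0,0,1]
    - [0,0,-0.8,0,0,0,1]
    - [0,0,-0.9,0,0,0,1]
    - [0,0,-1.0,0,0,0,1]
    - [0,0,-1.1,0,0,0,1]
    - [0,0,-1.12,0,0,0,1]

```text
time: 14.85
tcp_pos: [412.3, 35.0, 328.9]
tool_rot: [-180.0, -0.0, -175.0]
wrist_force: [-0.3, 0.1, -0.4]
grip_width: 0.266
gripper_force: 59.0
```

>>> carry_out:
  steps:
    - [0,-0.1,0,-1,0,-0.5,1]
    - [0,-0.2,0,-2,0,-1,1]
    - [0,-0.3,0,-3,0,-1.5,1]
    - [0,-0.4,0,-4,0,-2,1]
    - [0,-0.5,0,-5,0,-2.5,1]
    - [0,-0.6,0,-6,0,-3,1]
    - [0,-0.7,0,-7,0,-3,1]
    - [0,-0.8,0,-8,0,-3,1]
    - [0,-0.9,0,-9,0,-3,1]
    - [0,-1.0,0,-10,0,-3,1]
    - [0,-1.1,0,-11,0,-3,1]
    - [0,-1.2,0,-12,0,-3,1]

```text
time: 15.85
tcp_pos: [529.1, 44.6, 358.3]
tool_rot: [179.6, 67.1, -175.7]
wrist_force: [1.4, 0.7, -2.1]
grip_width: 0.264
gripper_force: 59.1
```

```bash
python3 - <<'E'
from h import *
s=sense(); print(s["tcp_pos"],s["qpos"],s["tool_rot"],s["gripper_force"])
z=R.from_euler('xyz',s["tool_rot"],degrees=True).apply([0,0,1]);print(z)
E
```

```text
[529.11361035  44.5911948  358.33076974] [  4.91476534 -19.60422387 -55.5299014  -12.99228343  -0.18377524
   0.22734404] [ 179.64645273   67.06626908 -175.668673  ] 59.07462000846863
[ 0.9178424   0.07570581 -0.38965878]
```

>>> carry_out:
  steps:
    - [0,-0.06,0,-0.4,0,1,1]
    - [0,-0.12,0,-0.8,0,2,1]
    - [0,-0.18,0,-1.2,0,3,1]
    - [0,-0.24,0,-1.6,0,4,1]
    - [0,-0.3,0,-2,0,5,1]
    - [0,-0.34,0,-2.2,0,5.5,1]
    - [0,-0.37,0,-2.2,0,5.5,1]
    - [0,-0.37,0,-2.2,0,5.5,1]
    - [0,-0.37,0,-2.2,0,5.5,1]
    - [0,-0.37,0,-2.2,0,5.5,1]
    - [0,-0.37,0,-2.2,0,5.5,1]
    - [0,-0.37,0,-2.2,0,5.5,1]

```text
time: 16.85
tcp_pos: [612.5, 51.5, 383.4]
tool_rot: [179.7, 86.1, -175.6]
wrist_force: [-0.0, -0.4, -1.2]
grip_width: 0.265
gripper_force: 59.1
```

```bash
python3 lev.py; python3 - <<'E'
from h import *
s=sense(); print(s["tcp_pos"],s["qpos"],s["qd"].round(2),s["tool_rot"],s["gripper_force"])
print(R.from_euler('xyz',s["tool_rot"],degrees=True).apply([0,0,1]))
a=cv2.resize(snapshot("wrist"),(400,300)); b=cv2.resize(snapshot("scene")[20:260,160:427],(400,360),interpolation=2)
c=np.zeros((360,800,3),np.uint8); c[:,:400]=b; c[:300,400:]=a; cv2.imwrite("pics/w5.png",c)
E
```

```text
t 16.85 tcp press x,y,z 179.11398647514108 -18.627604068413646 383.44808581091314 [-0.01519656 -0.40656259 -1.15464119]
83 348.8433734939759 187.10843373493975 301 355
lever deg -55.5
[612.58945555  51.50249407 383.51166305] [ 4.88957680e+00  1.84197008e+00 -6.53700580e+01 -6.33556338e+01
 -1.82867764e-01  2.28258112e-02] [ 0.04  0.33  0.12 -0.28 -0.04 -0.09] [ 179.84424836   86.14361112 -175.44981106] 59.11218345165253
[ 0.99437179  0.08186222 -0.06725563]
```

View pics/w5.png

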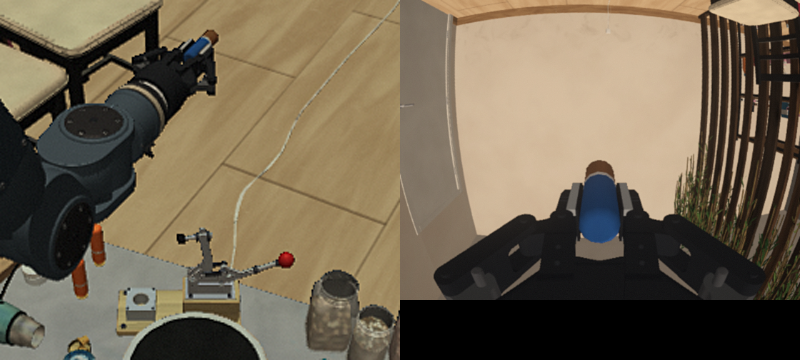

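The handle is held level with its wood/brass end pointing outward, but joint 3 stands near its limit. I'll move out and up for margin.

>>> carry_out:
  steps:
    - [0,0,0,-1,0,1,1]
    - [0,0,0,-2,0,2,1]
    - [0,0,0,-3,0,3,1]
    - [0,0,0,-4,0,4,1]
    - [0,0,0,-5,0,5,1]
    - [0,0,0,-5.5,0,5.5,1]
    - [0,0,0,-5.5,0,5.5,1]
    - [0,0,0,-5.5,0,5.5,1]
    - [0,0,0,-5.5,0,5.5,1]
    - [0,0,0,-5.5,0,5.5,1]
    - [0,0,0,-5.5,0,5.5,1]
    - [0,0,0,-5.5,0,5.5,1]

```text
time: 18.0
tcp_pos: [671.2, 56.3, 433.4]
tool_rot: [-179.9, 86.1, -175.2]
wrist_force: [0.6, 0.0, -2.0]
grip_width: 0.264
gripper_force: 59.1
```

```bash
python3 - <<'E'
from h import *
s=sense(); print(s["tcp_pos"],s["qpos"].round(2),s["qd"].round(2),s["tool_rot"],s["gripper_force"])
E
```

```text
[671.19122779  56.3421889  433.41733157] [ 4.860e+00  0.000e+00 -5.388e+01 -4.994e+01 -1.600e-01  1.000e-02] [-0.   -0.01  0.32  0.06 -0.09 -0.01] [-179.92638644   86.05596582 -175.21960679] 59.11191523075104
```

Level within 4°, still, firmly held, and joint 3 has margin. Handing in.

```bash
python3 -c "
from station import *
print(job_done())"
```

```text
the job is handed in; nothing more can be done
None
```

I handed the job in at about 18 s: the lever was swung to its locked stop and back open (both checked in the camera image), and the handle is held still, about 4° off level and over 40 cm above the table; I did not measure the insert depth directly, and the station returned no verdict.

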